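# Make up two watering kits at the garden centre

## Task

Make up two watering kits from the stock on the bench: lay the tap timer, the tee and the end cap in the long tray, and the straight coupling and the shut-off valve in the square tray. Each must lie flat on the floor of its tray as it lay on the bench (not standing on end, not turned over, not on the rim or on another part), let go and at rest. Leave the terracotta pot, the roll of tape and the jar where they stand.

Things in the scene. Friction and masses are not known exactly. Their poses are not given: they have to be found in the camera images.
- timer_mid (a point): Tap timer (watering computer) lying on its back: a black box 70 long (x) x 54 wide (y) x 36 high with a round grey dial (42 across) and black pointer on top (45 high in all) and a grey round outlet stub on its +x end; 86 x 54 over all. The point is its centre in plan, 20 above its underside. z is up out of the dial, x runs along its length. Sizes in mm.
- tee_mid (a point): Tee pipe fitting (three openings) lying flat. Black plastic body with grey hexagonal nuts (34 across flats). The run is 88 long along x; its axis lies 14 to the -y side of the point; the branch points to +y and ends 30 to the +y side of the point. Over all 88 (x) x 61 (y: 59 at mid-length, where it can be gripped from the back of the run to the branch's end) x 34 high. The point is the centre of that outline, half-way up (17). z is up. Sizes in mm.
- cap_mid (a point): End cap, the shortest fitting, lying on its side: one nut (34 wide, 22 long, on the +x half) and a closed round black end (30 across, on the -x half); 44 long (x), 34 wide (y), 34 high. The point is its centre, half-way up and mid-length. x runs along its axis. Sizes in mm.
- coupling_mid (a point): Straight coupling lying on its side: a nut at either end and nothing on top. Black plastic body with grey hexagonal nuts (34 across flats). 88 long (x), 34 wide (y; 30 to 33 at mid-length), 34 high. The point is its centre, half-way up and mid-length. x runs along its axis. Sizes in mm.
- valve_mid (a point): Shut-off valve lying with its lever up: like the straight coupling but with a flat bare-steel lever (50 x 14) on a stem on its top, along x and reaching 37 to the +x side. Black plastic body with grey hexagonal nuts (34 across flats). 88 long (x), 34 wide (y; 30 at mid-length), body 34 high, 46 with the lever. The point is the body's centre, 17 above its underside. x runs along its axis, z is up to the lever. Sizes in mm.
- tray_long: Long green plastic kit tray, fixed to the bench: inside 290 (x) x 120 (y), floor 4 thick, rim 4 thick and only 10 high above the bench. Origin: centre of its underside, on the bench; x along its length, z up. Sizes in mm.
- tray_square: Square green plastic kit tray, fixed to the bench: inside 170 x 170, floor 4 thick, rim 4 thick and only 10 high above the bench. Origin: centre of its underside, on the bench; z up. Sizes in mm.
- pot_mid (a point): Bystander: small empty terracotta pot, 62 across the rim, 50 high; the point is half-way up. Leave it. Sizes in mm.
- tape_mid (a point): Bystander: roll of paper tape lying flat, 60 across, 26 high; the point is half-way up. Leave it. Sizes in mm.
- jar_mid (a point): Bystander: squat glass jar with a steel lid, 54 across, 50 high; the point is half-way up. Leave it. Sizes in mm.
Mind the look-alikes: they are no part of the job. What is shaped like the part that bears coupling_mid but blue or red is not meant.

How it is judged (in metres and radians):
At the end, for the whole second after the job is handed in: Timer, tee and cap lie in the long tray, coupling and valve in the square one: each centre over 7 mm inside the rim, within 3 mm of its height when lying on the tray floor, level within 0.08 rad (timer, tee, valve upper side up; coupling, cap with axis level), under 0.02 m/s (x of timer_mid in the frame of tray_long between -0.138 and 0.138 m and y of timer_mid in the frame of tray_long between -0.053 and 0.053 m and z of timer_mid in the frame of tray_long between 0.021 and 0.027 m and angle between each of timer_mid, tee_mid, valve_mid's own z axis and vertical below 0.08 rad and linear speed of each of timer, tee, cap, coupling, valve below 0.02 m/s and x of tee_mid in the frame of tray_long between -0.138 and 0.138 m and y of tee_mid in the frame of tray_long between -0.053 and 0.053 m and z of tee_mid in the frame of tray_long between 0.018 and 0.024 m and x of cap_mid in the frame of tray_long between -0.138 and 0.138 m and y of cap_mid in the frame of tray_long between -0.053 and 0.053 m and z of cap_mid in the frame of tray_long between 0.018 and 0.024 m and angle between cap_mid's own x axis and vertical between 1.491 and 1.651 rad and x of coupling_mid in the frame of tray_square between -0.078 and 0.078 m and y of coupling_mid in the frame of tray_square between -0.078 and 0.078 m and z of coupling_mid in the frame of tray_square between 0.018 and 0.024 m and angle between coupling_mid's own x axis and vertical between 1.491 and 1.651 rad and x of valve_mid in the frame of tray_square between -0.078 and 0.078 m and y of valve_mid in the frame of tray_square between -0.078 and 0.078 m and z of valve_mid in the frame of tray_square between 0.018 and 0.024 m); the robot touches nothing.
It fails at once if the terracotta pot is shoved aside by more than 25 mm or tipped (distance of pot_mid from where it was at the start of the episode above 0.025 m or angle between pot_mid's own z axis and vertical above 0.5 rad).
It fails at once if the roll of tape is shoved aside by more than 25 mm or tipped (distance of tape_mid from where it was at the start of the episode above 0.025 m or angle between tape_mid's own z axis and vertical above 0.5 rad).
It fails at once if the jar is shoved aside by more than 25 mm or tipped (distance of jar_mid from where it was at the start of the episode above 0.025 m or angle between jar_mid's own z axis and vertical above 0.5 rad).
It also fails if it takes over 134 s, if anything falls off the work surface, if the arm or the gripper's body presses on something with over 40 N, if the wrist force passes 120 N, or if a joint passes its speed limit or range.

## Robot

A 6-joint arm with a two-finger parallel gripper is mounted at the origin on the work surface. World frame = base frame: x ahead of the robot, y to its left, z up, the work surface at z = 0. Lengths are in mm, angles in rad, forces in N, time in s.
With the tool pointing down it reaches from about 300 to 750 mm from the base axis. Payload 8.5 kg.
Tool frame: the origin (TCP) lies at the very end of the fingers, on their centre line; the grasp point (between the pads) lies 19 mm behind it; z points along the fingers, y is the direction in which the jaws open and shut (so a half turn about z gives the same grasp; the last joint's range is limited). The gripper opens to 88 mm and grips with 3 to 60 N. Pads are 18 mm wide; open, the fingers measure 123 mm over their backs; the gripper's body (75 mm by 187 mm) begins 45 mm behind the grasp point.
Start: joints at [-1.507, 0.381, 1.297, -0, 1.464, -0.215], TCP at [151.356, -528.746, 238.748] pointing down, gripper open.
Joint ranges: [-3.11, 3.11], [-0.89, 2.33], [0.22, 2.48], [-1.42, 4.56], [0.17, 2.85], [-2.88, 2.88]. Speed limits (rad/s): [2.39, 2.39, 3.14, 3.14, 3.14, 3.14].

## Interface

Orientations are given as a rotation vector (axis times angle).
In Python, from cell import bot gives the robot as it stands.
- The arm moves only by the tool play_rows, never from a script. Its argument "targets" is a list of rows, each an object with "translation": the shift along the tool's x, y, z in cm, a list of three; "spin": the turn about the tool's z in degrees; "jaw": the closure, from 0 (fully open) to 1 (shut). In form: [{"translation": [x, y, z], "spin": spin, "jaw": jaw}, ...]. A call has 1 to 20 rows; each row is the pose to reach, as a shift and turn from the pose measured when the call began, along the tool's axes at that moment; what a row does not reach only later rows make up. A row lasts 1/10 s, in which the tool goes at most 50 mm and 8.59 degrees, less where a joint would pass 70% of its speed; a pose out of reach is approached as far as the arm can. A call with a gripper value outside its range is refused whole. The fingers move at their own pace and stop on an object; "grip_force" is the grip in N (left out, the last holds). Time passes only in rows, so rows that repeat a pose let the fingers close. It gives the time, the measured TCP pose, the force and the opening at its end, in the units of the state.
- bot.observe(): the state, without advancing time (a new reading comes with each control period).
- bot.snapshot(name): name is "scene" or "side" or "wrist"; returns the picture (384x512x3 uint8, red, green, blue); there is no depth.
- bot.camera_params(name): a dict with "vfov" (degrees; the focal length in pixels is half the picture's height over the tangent of half this angle, whatever the lens; pixels are square), "cx", "cy" (the principal point, pixels), "xyz" and "orientation" of the camera in the world. Camera axes: x right, y down, z forward; pixel columns grow to the right and rows downward; lengths in mm; the calibration is good to about 2 mm. A picture is of the moment at which its call begins: read the wrist's pose just before it. camera_params takes no time and is no camera call; for the wrist camera it gives the pose at the moment of the call.
- bot.sign_off(): hands the job in, once; it reports no verdict.
Trained networks look in the newest picture that a camera, given by its name, has taken for a name from the list of things; names that differ only in an ending like _2 or _b are one class to them, and where a whole thing is asked for, a point or a joint stands for the part that bears it (a point fixed in the world has none). Each returns a list of dicts, best first, with "conf" (0 to 1); they miss things now and then, are a little off and sometimes report something else, mostly with a low value. They report only what shows in the picture. A call takes as long as a camera call. They do not tell look-alikes from the thing itself.
- bot.trace(camera, query): "region" (384x512 bool, what is visible of it) and "box" ([left, top, right, bottom] in pixels, round what is visible of it).
- bot.tip_of(camera, query): "location" ([column, row] in pixels: a listed point, or the origin of a listed thing).
The state is a dict: "time_s": time; "joints": joint angles; "joint_velocities": joint speeds; "joint_efforts": joint torques, N m; "ee_pos": TCP position; "ee_rot": TCP orientation; "contact_force": force on the tool from outside, world axes, zero at the start; "ft_torque": the same for the moment, N m; "width": opening from 0.0 (shut) to 1.0 (fully open).
Only numpy, scipy, OpenCV 4.12 (cv2) and the standard library are available. Lean on these libraries where they do the work, as an engineer would, in place of code of your own. Each camera call takes 0.05 s, during which the arm holds its last target. There are 200 camera calls.

## Working session

There is one attempt and no reset: what is moved stays moved. The work goes in short steps, Python scripts to look and compute and a tool call to move; the robot and the scene stay as the last step left them, time stands still between calls to the robot, and variables do not carry over. Pictures are saved under pics/ and viewed, about 12 in all and at most 16, crops included, and the job is handed in when it is done.

Besides the shell and the picture viewer there is one more tool, called after "Emit:" in YAML: its name, and indented under it one key for each argument. play_rows: Moves the arm, as the interface text tells. Its arguments: {"type":"object","properties":{"targets":{"type":"array"},"grip_force":{"type":"number"}},"required":["targets"]}

```bash
ls; mkdir -p pics; cat > h.py <<'E'
import numpy as np, cv2
from scipy.spatial.transform import Rotation as R
from cell import bot
def cam(n):
    p=bot.camera_params(n); f=192/np.tan(np.radians(p['vfov'])/2)
    return p,f
def proj(n,X,p=None):
    p0,f=cam(n); p=p or p0
    c=R.from_rotvec(p['orientation']).inv().apply(np.atleast_2d(X)-p['xyz'])
    return np.c_[f*c[:,0]/c[:,2]+p['cx'],f*c[:,1]/c[:,2]+p['cy']]
def ray(n,uv,z,p=None):
    p0,f=cam(n); p=p or p0
    uv=np.atleast_2d(uv).astype(float)
    d=R.from_rotvec(p['orientation']).apply(np.c_[(uv[:,0]-p['cx'])/f,(uv[:,1]-p['cy'])/f,np.ones(len(uv))])
    o=np.array(p['xyz']); return o+d*((z-o[2])/d[:,2])[:,None]
def save(n,name,im=None):
    im=bot.snapshot(n) if im is None else im
    cv2.imwrite(f'pics/{name}.png',cv2.cvtColor(im,cv2.COLOR_RGB2BGR)); return im
E
python3 - <<'E'
from h import *
np.set_printoptions(precision=3,suppress=True)
for n in ['scene','side','wrist']: print(n,bot.camera_params(n))
a=save('scene','scene0');b=save('side','side0')
Z=dict(timer_mid=20,tee_mid=17,cap_mid=17,coupling_mid=17,valve_mid=17,tray_long=0,tray_square=0,pot_mid=25,tape_mid=13,jar_mid=25)
for n in ['scene','side']:
  for k,z in Z.items():
    for d in bot.tip_of(n,k)[:3]: print(n,k,round(d['conf'],2),np.round(d['location']),np.round(ray(n,d['location'],z)[0,:2]))
print(bot.observe())
save('wrist','wrist0')
E
```

```text
pics
scene {'vfov': 56.472531753446674, 'cx': 262.22024816519, 'cy': 196.59623663551474, 'xyz': array([1103.625,  170.643,  911.081]), 'orientation': array([-1.677, -2.121,  0.663])}
side {'vfov': 54.040140406103404, 'cx': 256.7184850693384, 'cy': 189.03896422197909, 'xyz': array([311.573, 658.192, 734.62 ]), 'orientation': array([-0.485,  2.766, -1.121])}
wrist {'vfov': 71.15520967852218, 'cx': 253.14719336022185, 'cy': 192.03937368892255, 'xyz': array([ 220.726, -508.726,  383.704]), 'orientation': array([ 2.323, -1.749, -0.249])}
scene timer_mid 0.82 [250. 205.] [554. -10.]
scene tee_mid 0.63 [306. 260.] [688. 182.]
scene tee_mid 0.27 [376. 222.] [526. 358.]
scene cap_mid 0.62 [320. 186.] [435. 184.]
scene coupling_mid 0.93 [351. 284.] [730. 306.]
scene coupling_mid 0.79 [403. 290.] [712. 437.]
scene coupling_mid 0.75 [355. 166.] [330. 281.]
scene valve_mid 0.72 [183. 227.] [ 668. -178.]
scene tray_long 0.78 [148. 178.] [ 515. -360.]
scene tray_long 0.39 [184. 229.] [ 666. -181.]
scene tray_square 0.71 [377. 223.] [519. 364.]
scene tray_square 0.64 [199. 199.] [ 557. -170.]
scene 
[... 422 characters left out ...]
 138.] [ 673. -175.]
side tray_long 0.58 [306. 122.] [ 494. -359.]
side tray_square 0.87 [208. 314.] [517. 358.]
side pot_mid 0.61 [307. 158.] [ 442. -155.]
side tape_mid 0.65 [271. 152.] [ 551. -158.]
side jar_mid 0.82 [296. 194.] [432.  -9.]
{'time_s': 1.1, 'joints': array([-1.507,  0.381,  1.297, -0.   ,  1.464, -0.215]), 'joint_velocities': array([-0.002,  0.   ,  0.001, -0.001, -0.001,  0.   ]), 'joint_efforts': array([  0.   , -43.781, -22.473,   0.071,   0.031,  -0.   ]), 'ee_pos': array([ 151.356, -528.75 ,  238.758]), 'ee_rot': array([ 3.111,  0.437, -0.   ]), 'contact_force': array([ 0.219, -0.103, -0.189]), 'ft_torque': array([-0.014,  0.018,  0.014]), 'width': 1.0032055233588357}
```

View pics/scene0.png

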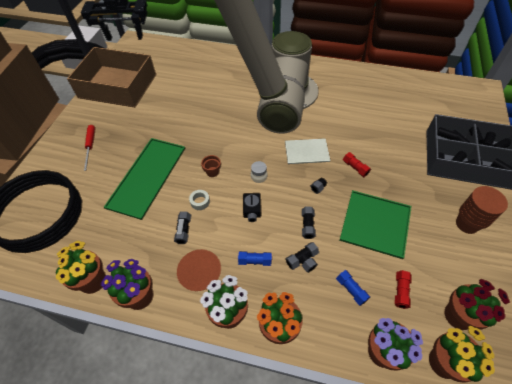

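View pics/side0.png

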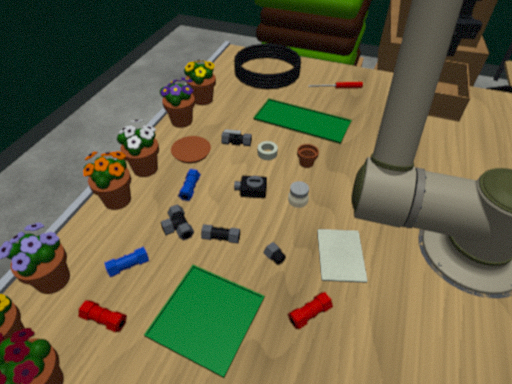

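The black coupling is at scene (308,222) / side (220,232). The tee is at scene (303,257), the valve at (183,227), the cap at (319,185) and the timer at (252,205). The trays are the two green panels. The blue and red couplings are decoys. Next I need the tray poses and part yaws.

```bash
cat >> h.py <<'E'
def rect(P):
    c,s,a=cv2.minAreaRect(np.float32(P[:,:2])); 
    if s[0]<s[1]: s=s[::-1]; a+=90
    return np.round(c,1),np.round(s,1),round((a+90)%180-90,1)
E
python3 - <<'E'
from h import *
im={n:bot.snapshot(n) for n in ['scene','side']}
XY=dict(timer_mid=(554,-7,20),tee_mid=(688,182,17),cap_mid=(431,187,17),coupling_mid=(570,167,17),valve_mid=(670,-176,17))
for n in im:
  a=im[n].astype(int); g=((a[...,1]>a[...,0]+40)&(a[...,1]>a[...,2]+30)).astype(np.uint8)
  k,l,s,c=cv2.connectedComponentsWithStats(g)
  for i in range(1,k):
    if s[i,4]>1500:
      y,x=np.where(l==i); q=cv2.convexHull(np.c_[x,y].astype(np.int32)); P=ray(n,q[:,0,:],8); 
      r=rect(P)
      if abs(r[0][1])<500 and 200<r[0][0]<800: print(n,'tray',r)
  for k,v in XY.items():
    u=proj(n,v)[0]
    for d in bot.trace(n,k):
      b=d['box']
      if b[0]-3<u[0]<b[2]+3 and b[1]-3<u[1]<b[3]+3:
        y,x=np.where(d['region']); print(n,k,round(d['conf'],2),np.round(b),len(x),rect(ray(n,np.c_[x,y],v[2])))
E
```

```text
scene tray (array([ 511.8, -364.1]), array([296.2, 127.1]), -5.1)
scene tray (array([520.2, 359.2]), array([177.8, 175.4]), -5.8)
scene timer_mid 0.98 [242. 190. 262. 224.] 477 (array([558.5,  -2.7]), array([98.6, 54.6]), 13.6)
scene cap_mid 0.7 [312. 180. 327. 191.] 161 (array([434.5, 179.3]), array([57.1, 38.8]), -42.8)
scene coupling_mid 0.69 [303. 208. 317. 241.] 375 (array([573.9, 169.4]), array([103.6,  36.9]), 10.0)
scene valve_mid 0.73 [174. 211. 192. 246.] 411 (array([ 667.5, -179.9]), array([105. ,  39.2]), 12.9)
side tray (array([ 508.5, -356.7]), array([295.4, 126.5]), -5.0)
side tray (array([517.2, 362.9]), array([177.8, 177.5]), 84.2)
side timer_mid 0.9 [234. 177. 265. 199.] 626 (array([556.1,   3.5]), array([85.7, 81.9]), 18.6)
side tee_mid 0.58 [159. 204. 192. 238.] 712 (array([685.8, 181.8]), array([114.6,  65.7]), -45.0)
side cap_mid 0.58 [267. 244. 288. 267.] 305 (array([430.9, 181.6]), array([57.4, 37.7]), -31.5)
side coupling_mid 0.63 [203. 224. 238. 246.] 521 (array([569.4, 170.5]), array([93.7, 42.9]), 8.6)
side valve_mid 0.63 [219. 130. 253. 149.] 404 (array([ 669.2, -180.5]), array([93.9, 71.8]), 12.3)
```

Emit:
play_rows:
  targets:
    - {"translation": [48.1,-41.2,0],"spin": 16,"jaw": 0}
    - {"translation": [48.1,-41.2,0],"spin": 16,"jaw": 0}
    - {"translation": [48.1,-41.2,0],"spin": 16,"jaw": 0}
    - {"translation": [48.1,-41.2,0],"spin": 16,"jaw": 0}
    - {"translation": [48.1,-41.2,0],"spin": 16,"jaw": 0}
    - {"translation": [48.1,-41.2,0],"spin": 16,"jaw": 0}
    - {"translation": [48.1,-41.2,0],"spin": 16,"jaw": 0}
    - {"translation": [48.1,-41.2,0],"spin": 16,"jaw": 0}
    - {"translation": [48.1,-41.2,0],"spin": 16,"jaw": 0}
    - {"translation": [48.1,-41.2,0],"spin": 16,"jaw": 0}
    - {"translation": [48.1,-41.2,0],"spin": 16,"jaw": 0}
    - {"translation": [48.1,-41.2,0],"spin": 16,"jaw": 0}
    - {"translation": [48.1,-41.2,0],"spin": 16,"jaw": 0}
    - {"translation": [48.1,-41.2,0],"spin": 16,"jaw": 0}
    - {"translation": [48.1,-41.2,0],"spin": 16,"jaw": 0}
    - {"translation": [48.1,-41.2,0],"spin": 16,"jaw": 0}

```text
time_s: 3.35
ee_pos: [500.0, -1.0, 238.8]
ee_rot: [3.141, -0.002, -0.0]
contact_force: [0.0, -0.4, 0.3]
width: 0.998
```

```bash
cat >> h.py <<'E'
def yaw(): return np.degrees(2*np.arctan2(*bot.observe()['ee_rot'][[1,0]]))
def go(x,y,z,psi):
    "shift in tool axes (cm) and spin (deg) to reach TCP x,y,z and tool-x yaw psi"
    s=bot.observe(); r=R.from_rotvec(s['ee_rot'])
    t=r.inv().apply(np.array([x,y,z])-s['ee_pos'])/10
    tx=r.apply([1,0,0]); a=np.degrees(np.arctan2(tx[1],tx[0])); d=(psi-a+90)%180-90
    print('go',(x,y,z,psi),'translation',np.round(t,2),'spin',round(-d,1),'yaw now',round(a,1),'j6',round(s['joints'][5],2))
E
python3 - <<'E'
from h import *
s=bot.observe(); print(s['time_s'],s['ee_pos'],s['ee_rot'])
p=bot.camera_params('wrist'); im=save('wrist','w1')
XY=dict(timer_mid=(554,-7,20),tee_mid=(688,182,17),cap_mid=(431,183,17),coupling_mid=(571,169,17),valve_mid=(668,-178,17))
for k,v in XY.items():
    u=proj('wrist',v,p)[0]; print(k,np.round(u))
    for d in bot.trace('wrist',k):
      b=d['box']
      if b[0]-3<u[0]<b[2]+3 and b[1]-3<u[1]<b[3]+3:
        y,x=np.where(d['region']); print(k,round(d['conf'],2),np.round(b),len(x),rect(ray('wrist',np.c_[x,y],v[2],p)))
    for d in bot.tip_of('wrist',k)[:4]: print('   tip',round(d['conf'],2),np.round(d['location']),np.round(ray('wrist',d['location'],v[2],p)[0,:2],1))
E
```

```text
3.35 [499.99931188  -1.04117303 238.77775093] [ 3.14141996e+00 -2.20719872e-03 -3.43526252e-04]
timer_mid [258. 129.]
timer_mid 0.92 [229.  91. 283. 163.] 2601 (array([558.3,  -1.7]), array([89.4, 56.9]), 14.9)
tee_mid [100.  13.]
tee_mid 0.58 [ 67.   0. 144.  67.] 2958 (array([666.7, 173.1]), array([91.8, 70.2]), 90.0)
   tip 0.92 [101.  12.] [689.3 180.2]
cap_mid [127. 215.]
cap_mid 0.71 [117. 198. 146. 235.] 789 (array([431.6, 179.2]), array([57.3, 37.5]), -30.2)
   tip 0.89 [130. 216.] [428.9 179.2]
coupling_mid [124. 115.]
coupling_mid 0.66 [102.  80. 147. 151.] 1952 (array([570.9, 169.9]), array([92.4, 39. ]), 11.6)
   tip 0.66 [127. 116.] [569.9 164.9]
valve_mid [399.  32.]
valve_mid 0.6 [381.   0. 417.  76.] 2396 (array([ 665.2, -179.2]), array([81.8, 44.3]), 10.0)
   tip 0.72 [400.  30.] [ 669.9 -179.6]
   tip 0.46 [126. 216.] [428.6 186. ]
```

View pics/w1.png

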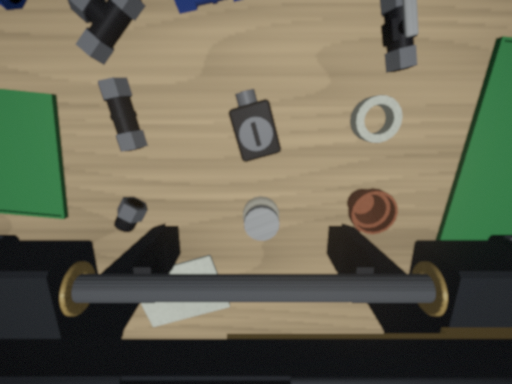

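Clear view: coupling at (123,113) with yaw ≈12–15°, timer at (255,127), cap at (130,213), and valve and tee cut off at the top edge. I'll start with the coupling.

```bash
python3 -c "
from h import *
go(571,168,120,13)"
```

```text
go (571, 168, 120, 13) translation [  7.05 -16.84  11.88] spin -13.0 yaw now -0.0 j6 1.33
```

Emit:
play_rows:
  targets:
    - {"translation": [7.05,-16.85,11.9],"spin": -13,"jaw": 0}
    - {"translation": [7.05,-16.85,11.9],"spin": -13,"jaw": 0}
    - {"translation": [7.05,-16.85,11.9],"spin": -13,"jaw": 0}
    - {"translation": [7.05,-16.85,11.9],"spin": -13,"jaw": 0}
    - {"translation": [7.05,-16.85,11.9],"spin": -13,"jaw": 0}
    - {"translation": [7.05,-16.85,11.9],"spin": -13,"jaw": 0}
    - {"translation": [7.05,-16.85,11.9],"spin": -13,"jaw": 0}
    - {"translation": [7.05,-16.85,11.9],"spin": -13,"jaw": 0}

```text
time_s: 4.7
ee_pos: [571.3, 166.7, 121.2]
ee_rot: [3.121, 0.352, 0.003]
contact_force: [-0.3, -0.1, -0.2]
width: 1.001
```

```bash
cat >> h.py <<'E'
def near(k,v,name=None):
    "wrist look: masks and tips of k near v=(x,y,z)"
    p=bot.camera_params('wrist'); im=bot.snapshot('wrist')
    if name: save('wrist',name,im)
    print(k,'expected px',np.round(proj('wrist',v,p)[0]))
    for d in bot.trace('wrist',k):
        y,x=np.where(d['region']); print(' mask',round(d['conf'],2),np.round(d['box']),rect(ray('wrist',np.c_[x,y],v[2],p)))
    for d in bot.tip_of('wrist',k)[:4]: print(' tip',round(d['conf'],2),np.round(d['location']),np.round(ray('wrist',d['location'],v[2],p)[0,:2],1))
E
python3 - <<'E'
from h import *
near('coupling_mid',(571,168,17),'w2')
near('tee_mid',(688,182,17))
go(571,168,3,13)
E
```

```text
coupling_mid expected px [252. 192.]
 mask 0.72 [122.   0. 171.  22.] (array([701.1, 285.8]), array([38.7, 14.8]), -77.0)
 mask 0.67 [233. 143. 274. 242.] (array([567.8, 168.9]), array([98.4, 39.2]), 11.6)
 mask 0.66 [367.  36. 501.  93.] (array([715.8,  44.1]), array([109. ,  39.9]), -79.8)
 tip 0.71 [426.  66.] [713.7  48.2]
tee_mid expected px [267.  59.]
 mask 0.92 [224.  13. 333. 126.] (array([688.6, 179.7]), array([96. , 68.9]), -43.3)
 tip 0.84 [265.  62.] [686.  183.1]
go (571, 168, 3, 13) translation [-0.   -0.04 11.73] spin -0.1 yaw now 12.9 j6 1.43
```

View pics/w2.png

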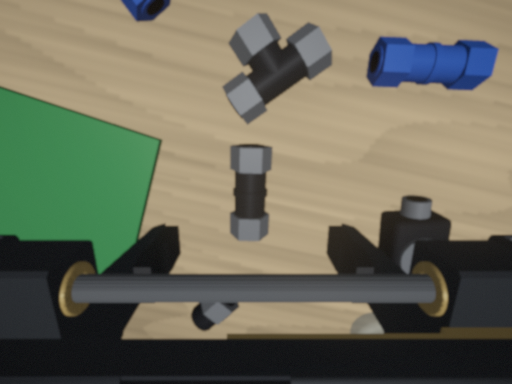

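The coupling at (251,191) is aligned with the tool. Descending and gripping.

Emit:
play_rows:
  grip_force: 25
  targets:
    - {"translation": [0,0,4],"spin": 0,"jaw": 0}
    - {"translation": [0,0,8],"spin": 0,"jaw": 0}
    - {"translation": [0,0,10.5],"spin": 0,"jaw": 0}
    - {"translation": [0,0,11.7],"spin": 0,"jaw": 0}
    - {"translation": [0,0,11.7],"spin": 0,"jaw": 0}
    - {"translation": [0,0,11.7],"spin": 0,"jaw": 0.8}
    - {"translation": [0,0,11.7],"spin": 0,"jaw": 1}
    - {"translation": [0,0,11.7],"spin": 0,"jaw": 1}
    - {"translation": [0,0,11.7],"spin": 0,"jaw": 1}
    - {"translation": [0,0,11.7],"spin": 0,"jaw": 1}
    - {"translation": [0,0,11.7],"spin": 0,"jaw": 1}
    - {"translation": [0,0,11.7],"spin": 0,"jaw": 1}

```text
time_s: 6.2
ee_pos: [571.1, 167.6, 3.3]
ee_rot: [3.122, 0.354, 0.001]
contact_force: [0.3, 0.5, -0.0]
width: 0.391
```

```bash
cat >> h.py <<'E'
def tray(t,x,y):
    cx,cy,a=dict(L=(510,-360,-5),S=(519,361,-5.5))[t]
    v=R.from_euler('z',a,degrees=True).apply([x,y,0]); return cx+v[0],cy+v[1],a
E
python3 - <<'E'
from h import *
for s in [('S',0,38),('S',0,-38),('L',-93,0),('L',0,0),('L',88,0)]: print(s,np.round(tray(*s),1))
go(*np.round(tray('S',0,38)[:2]),80,-5.5)
print(bot.observe()['width'],bot.observe()['ee_pos'])
E
```

```text
('S', 0, 38) [522.6 398.8  -5.5]
('S', 0, -38) [515.4 323.2  -5.5]
('L', -93, 0) [ 417.4 -351.9   -5. ]
('L', 0, 0) [ 510. -360.   -5.]
('L', 88, 0) [ 597.7 -367.7   -5. ]
go (np.float64(523.0), np.float64(399.0), 80, -5.5) translation [  0.49 -23.62  -7.67] spin 18.4 yaw now 12.9 j6 1.43
0.3906536600142579 [571.11709418 167.64987803   3.30309196]
```

Emit:
play_rows:
  targets:
    - {"translation": [0,0,-3],"spin": 0,"jaw": 1}
    - {"translation": [0,0,-7],"spin": 0,"jaw": 1}
    - {"translation": [0.5,-4.5,-7.7],"spin": 4,"jaw": 1}
    - {"translation": [0.5,-9,-7.7],"spin": 8,"jaw": 1}
    - {"translation": [0.5,-13.5,-7.7],"spin": 12,"jaw": 1}
    - {"translation": [0.5,-18,-7.7],"spin": 16,"jaw": 1}
    - {"translation": [0.5,-22,-7.7],"spin": 18.4,"jaw": 1}
    - {"translation": [0.5,-23.6,-7.7],"spin": 18.4,"jaw": 1}
    - {"translation": [0.5,-23.6,-7.7],"spin": 18.4,"jaw": 1}
    - {"translation": [0.5,-23.6,-5],"spin": 18.4,"jaw": 1}
    - {"translation": [0.5,-23.6,-2],"spin": 18.4,"jaw": 1}
    - {"translation": [0.5,-23.6,-0.8],"spin": 18.4,"jaw": 1}
    - {"translation": [0.5,-23.6,-0.5],"spin": 18.4,"jaw": 1}
    - {"translation": [0.5,-23.6,-0.5],"spin": 18.4,"jaw": 1}
    - {"translation": [0.5,-23.6,-0.5],"spin": 18.4,"jaw": 1}

```text
time_s: 7.7
ee_pos: [524.8, 396.9, 11.5]
ee_rot: [-3.137, 0.152, -0.006]
contact_force: [-5.7, -4.1, 20.3]
width: 0.338
```

```bash
python3 - <<'E'
from h import *
go(522.6,398.8,8,-5.5)
s=bot.observe();print(s['width'],s['ee_pos'],s['contact_force'])
save('scene','scene1',cv2.resize(bot.snapshot('scene')[150:300,250:450],(800,600)))
E
```

```text
go (522.6, 398.8, 8, -5.5) translation [-0.24 -0.17  0.35] spin -0.0 yaw now -5.5 j6 2.14
0.33830035306298456 [524.82719122 396.90156053  11.54154331] [-5.74406603 -4.08798534 20.25197204]
```

View pics/scene1.png

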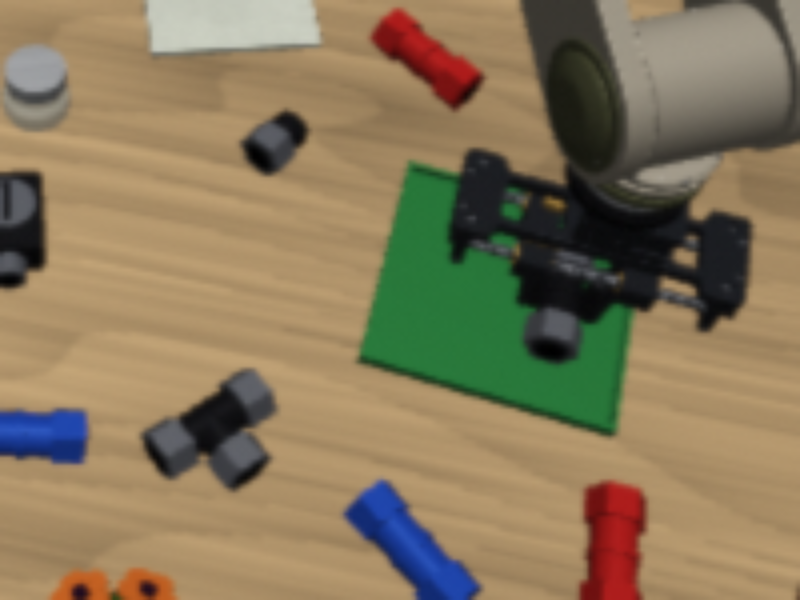

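Contact came 3.5 mm early with a narrower grip, so the part shifted a little in the pads. I'll relieve the press, release and look.

Emit:
play_rows:
  targets:
    - {"translation": [0,0,-0.05],"spin": 0,"jaw": 0.9}
    - {"translation": [0,0,-0.05],"spin": 0,"jaw": 0.5}
    - {"translation": [0,0,-0.05],"spin": 0,"jaw": 0.4}
    - {"translation": [0,0,-0.05],"spin": 0,"jaw": 0.4}
    - {"translation": [0,0,-0.05],"spin": 0,"jaw": 0.4}
    - {"translation": [0,0,-4],"spin": 0,"jaw": 0.4}
    - {"translation": [0,0,-8],"spin": 0,"jaw": 0.2}
    - {"translation": [0,0,-11],"spin": 0,"jaw": 0}
    - {"translation": [0,0,-11],"spin": 0,"jaw": 0}

```text
time_s: 8.65
ee_pos: [525.9, 397.8, 126.1]
ee_rot: [-3.133, 0.151, -0.017]
contact_force: [0.4, 0.0, 0.1]
width: 0.845
```

```bash
python3 - <<'E'
from h import *
near('coupling_mid',(523,398,21),'w3')
go(433,181,110,-33); go(433,181,3,-33)
E
```

```text
coupling_mid expected px [254. 196.]
 mask 0.88 [239. 144. 282. 239.] (array([524.3, 394.6]), array([98.2, 39.7]), -6.4)
 mask 0.73 [162.   0. 213.  44.] (array([676.8, 438.6]), array([39.6, 32.2]), 84.5)
 mask 0.63 [326. 317. 363. 335.] (array([356.8, 309.1]), array([40.5, 22.5]), 63.3)
 tip 0.85 [258. 192.] [526.7 393.7]
go (433, 181, 110, -33) translation [-6.98 22.34  1.04] spin 27.5 yaw now -5.5 j6 2.14
go (433, 181, 3, -33) translation [-7.   22.34 11.74] spin 27.5 yaw now -5.5 j6 2.14
```

View pics/w3.png

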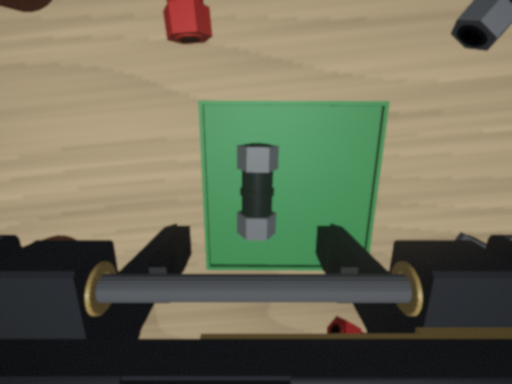

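The coupling lies flat in the square tray, at (258,192). Next the cap.

Emit:
play_rows:
  targets:
    - {"translation": [-3,10,0],"spin": 15,"jaw": 0}
    - {"translation": [-7,22.35,1],"spin": 27.5,"jaw": 0}
    - {"translation": [-7,22.35,1],"spin": 27.5,"jaw": 0}
    - {"translation": [-7,22.35,1],"spin": 27.5,"jaw": 0}
    - {"translation": [-7,22.35,1],"spin": 27.5,"jaw": 0}
    - {"translation": [-7,22.35,1],"spin": 27.5,"jaw": 0}
    - {"translation": [-7,22.35,1],"spin": 27.5,"jaw": 0}
    - {"translation": [-7,22.35,1],"spin": 27.5,"jaw": 0}

```text
time_s: 9.6
ee_pos: [433.1, 181.6, 109.9]
ee_rot: [3.012, -0.892, 0.002]
contact_force: [0.3, -0.8, -0.6]
width: 1.0
```

```bash
python3 - <<'E'
from h import *
near('cap_mid',(433,181,17))
save('wrist','w4',bot.snapshot('wrist')[100:300,130:380].repeat(2,0).repeat(2,1))
go(433,181,3,-33)
E
```

```text
cap_mid expected px [254. 195.]
 mask 0.82 [235. 173. 276. 227.] (array([430.5, 181.4]), array([51.6, 38.3]), -31.6)
 tip 0.82 [256. 200.] [428.  182.1]
go (433, 181, 3, -33) translation [ 0.02  0.05 10.71] spin 0.0 yaw now -33.0 j6 2.29
```

View pics/w4.png

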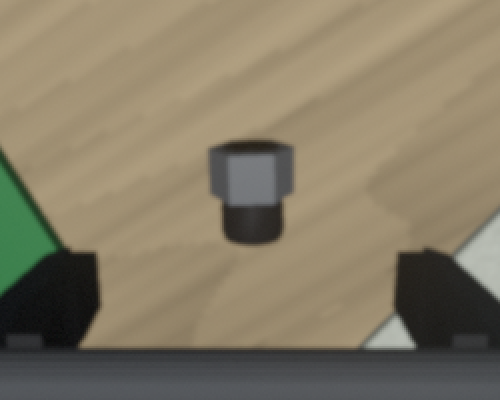

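Emit:
play_rows:
  grip_force: 40
  targets:
    - {"translation": [0.5,0.05,4],"spin": 0,"jaw": 0}
    - {"translation": [0.5,0.05,8],"spin": 0,"jaw": 0}
    - {"translation": [0.5,0.05,10],"spin": 0,"jaw": 0.2}
    - {"translation": [0.5,0.05,10.7],"spin": 0,"jaw": 0.3}
    - {"translation": [0.5,0.05,10.7],"spin": 0,"jaw": 0.4}
    - {"translation": [0.5,0.05,10.7],"spin": 0,"jaw": 0.8}
    - {"translation": [0.5,0.05,10.7],"spin": 0,"jaw": 1}
    - {"translation": [0.5,0.05,10.7],"spin": 0,"jaw": 1}
    - {"translation": [0.5,0.05,10.7],"spin": 0,"jaw": 1}
    - {"translation": [0.5,0.05,10.7],"spin": 0,"jaw": 1}
    - {"translation": [0.5,0.05,10.7],"spin": 0,"jaw": 1}
    - {"translation": [0.5,0.05,4],"spin": 0,"jaw": 1}
    - {"translation": [0.5,0.05,-1],"spin": 0,"jaw": 1}
    - {"translation": [0.5,0.05,-1],"spin": 0,"jaw": 1}

```text
time_s: 11.2
ee_pos: [438.1, 178.8, 124.3]
ee_rot: [-3.01, 0.89, -0.012]
contact_force: [-0.4, 0.4, -1.2]
width: 0.423
```

```bash
python3 - <<'E'
from h import *
s=bot.observe();print(s['width'],s['ee_pos'])
go(516,-360,100,-5); go(516,-360,8,-5)
E
```

```text
0.4226606595467685 [438.10159499 178.75012379 124.31489893]
go (516, -360, 100, -5) translation [35.83 40.98  2.47] spin -28.0 yaw now -33.0 j6 2.28
go (516, -360, 8, -5) translation [35.77 41.03 11.67] spin -28.0 yaw now -33.0 j6 2.28
```

Emit:
play_rows:
  targets:
    - {"translation": [35.8,41,1],"spin": -28,"jaw": 1}
    - {"translation": [35.8,41,1],"spin": -28,"jaw": 1}
    - {"translation": [35.8,41,1],"spin": -28,"jaw": 1}
    - {"translation": [35.8,41,1],"spin": -28,"jaw": 1}
    - {"translation": [35.8,41,1],"spin": -28,"jaw": 1}
    - {"translation": [35.8,41,1],"spin": -28,"jaw": 1}
    - {"translation": [35.8,41,1],"spin": -28,"jaw": 1}
    - {"translation": [35.8,41,1],"spin": -28,"jaw": 1}
    - {"translation": [35.8,41,1],"spin": -28,"jaw": 1}
    - {"translation": [35.8,41,1],"spin": -28,"jaw": 1}
    - {"translation": [35.8,41,1],"spin": -28,"jaw": 1}
    - {"translation": [35.8,41,1],"spin": -28,"jaw": 1}
    - {"translation": [35.8,41,3],"spin": -28,"jaw": 1}
    - {"translation": [35.8,41,5],"spin": -28,"jaw": 1}
    - {"translation": [35.8,41,5],"spin": -28,"jaw": 1}

```text
time_s: 12.7
ee_pos: [514.8, -359.1, 72.3]
ee_rot: [-3.134, 0.136, -0.007]
contact_force: [-0.3, 0.1, -1.4]
width: 0.422
```

```bash
python3 - <<'E'
from h import *
s=bot.observe();print(s['width'],s['ee_pos'])
go(516,-360,8,-5)
p=bot.camera_params('wrist'); a=bot.snapshot('wrist').astype(int)
g=((a[...,1]>a[...,0]+40)&(a[...,1]>a[...,2]+30)).astype(np.uint8)
y,x=np.where(g); print(rect(ray('wrist',np.c_[x,y],8,p)), proj('wrist',[tray('L',X,Y)[:2]+(10,) for X,Y in [(149,64),(149,-64),(-149,-64),(-149,64)]],p).round())
b=a.astype(np.uint8); save('wrist','w5',b)
E
```

```text
0.42156557186288174 [ 514.75059623 -359.13323639   72.25787972]
go (516, -360, 8, -5) translation [0.1  0.11 6.43] spin 0.0 yaw now -5.0 j6 0.86
(array([ 523.4, -362.8]), array([274.4, 128. ]), -5.1) [[161.   3.]
 [352.   3.]
 [320. 356.]
 [189. 355.]]
```

View pics/w5.png

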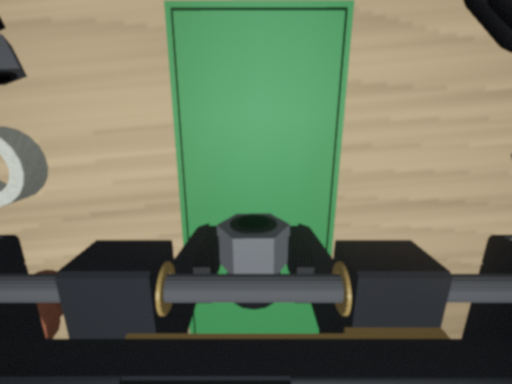

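The cap is held level over the long tray's middle. Lowering and releasing.

Emit:
play_rows:
  targets:
    - {"translation": [0.1,0.2,3],"spin": 0,"jaw": 1}
    - {"translation": [0.1,0.2,5.5],"spin": 0,"jaw": 1}
    - {"translation": [0.1,0.2,6.3],"spin": 0,"jaw": 1}
    - {"translation": [0.1,0.2,6.4],"spin": 0,"jaw": 1}
    - {"translation": [0.1,0.2,6.4],"spin": 0,"jaw": 1}
    - {"translation": [0.1,0.2,6.4],"spin": 0,"jaw": 0.5}
    - {"translation": [0.1,0.2,6.4],"spin": 0,"jaw": 0.4}
    - {"translation": [0.1,0.2,6.4],"spin": 0,"jaw": 0.35}
    - {"translation": [0.1,0.2,6.4],"spin": 0,"jaw": 0.35}
    - {"translation": [0.1,0.2,2],"spin": 0,"jaw": 0.35}
    - {"translation": [0.1,0.2,-3],"spin": 0,"jaw": 0.2}
    - {"translation": [0.1,0.2,-5.5],"spin": 0,"jaw": 0}
    - {"translation": [0.1,0.2,-5.5],"spin": 0,"jaw": 0}

```text
time_s: 14.05
ee_pos: [517.0, -362.9, 133.4]
ee_rot: [3.136, -0.136, 0.019]
contact_force: [1.2, -0.7, -0.4]
width: 0.899
```

```bash
python3 - <<'E'
from h import *
near('cap_mid',(509,-360,21))
near('valve_mid',(669,-179,17))
go(668,-179,110,12); go(600,-179,120,12)
E
```

```text
cap_mid expected px [251. 199.]
 mask 0.85 [234. 174. 272. 225.] (array([ 510.7, -361.7]), array([51.3, 39.1]), -4.9)
 tip 0.84 [253. 197.] [ 511.  -362.3]
valve_mid expected px [26. 36.]
 mask 0.69 [ 1.  0. 72. 95.] (array([ 659.7, -178.9]), array([77.9, 46.4]), 13.6)
 tip 0.67 [24. 36.] [ 669.1 -177.4]
 tip 0.54 [ 50. 154.] [ 568.4 -169.8]
go (668, -179, 110, 12) translation [ 13.61 -19.48   1.89] spin -17.0 yaw now -5.0 j6 0.85
go (600, -179, 120, 12) translation [  6.84 -18.9    0.86] spin -17.0 yaw now -5.0 j6 0.85
```

Emit:
play_rows:
  targets:
    - {"translation": [13.6,-19.5,2.3],"spin": -17.5,"jaw": 0}
    - {"translation": [13.6,-19.5,2.3],"spin": -17.5,"jaw": 0}
    - {"translation": [13.6,-19.5,2.3],"spin": -17.5,"jaw": 0}
    - {"translation": [13.6,-19.5,2.3],"spin": -17.5,"jaw": 0}
    - {"translation": [13.6,-19.5,2.3],"spin": -17.5,"jaw": 0}
    - {"translation": [13.6,-19.5,2.3],"spin": -17.5,"jaw": 0}
    - {"translation": [13.6,-19.5,2.3],"spin": -17.5,"jaw": 0}
    - {"translation": [13.6,-19.5,2.3],"spin": -17.5,"jaw": 0}

```text
time_s: 15.15
ee_pos: [667.3, -179.9, 105.5]
ee_rot: [-3.119, -0.341, -0.006]
contact_force: [0.8, -0.6, -0.2]
width: 1.003
```

```bash
python3 - <<'E'
from h import *
near('valve_mid',(669,-179,17))
save('wrist','w6',bot.snapshot('wrist')[80:300,120:390].repeat(2,0).repeat(2,1))
go(668.5,-178.5,3,12.5)
E
```

```text
valve_mid expected px [253. 195.]
 mask 0.76 [230. 142. 273. 250.] (array([ 666.8, -178.5]), array([98.1, 39.2]), 13.0)
 tip 0.8 [253. 191.] [ 672.8 -177.9]
go (668.5, -178.5, 3, 12.5) translation [ 0.08 -0.09 10.31] spin -0.1 yaw now 12.4 j6 0.92
```

View pics/w6.png

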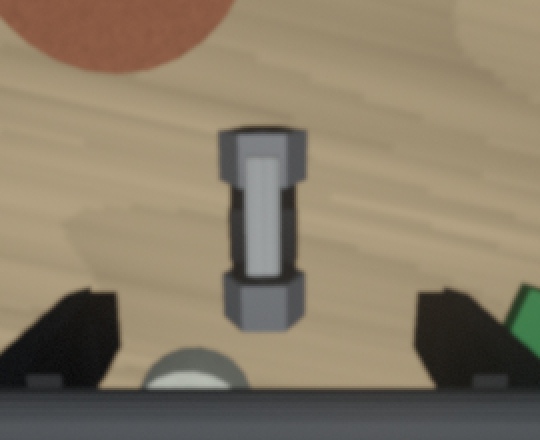

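Emit:
play_rows:
  grip_force: 45
  targets:
    - {"translation": [0.05,-0.1,4],"spin": 0,"jaw": 0}
    - {"translation": [0.05,-0.1,8],"spin": 0,"jaw": 0}
    - {"translation": [0.05,-0.1,9.8],"spin": 0,"jaw": 0}
    - {"translation": [0.05,-0.1,10.3],"spin": 0,"jaw": 0.3}
    - {"translation": [0.05,-0.1,10.3],"spin": 0,"jaw": 0.5}
    - {"translation": [0.05,-0.1,10.3],"spin": 0,"jaw": 0.8}
    - {"translation": [0.05,-0.1,10.3],"spin": 0,"jaw": 1}
    - {"translation": [0.05,-0.1,10.3],"spin": 0,"jaw": 1}
    - {"translation": [0.05,-0.1,10.3],"spin": 0,"jaw": 1}
    - {"translation": [0.05,-0.1,10.3],"spin": 0,"jaw": 1}
    - {"translation": [0.05,-0.1,10.3],"spin": 0,"jaw": 1}
    - {"translation": [0.05,-0.1,10.3],"spin": 0,"jaw": 1}
    - {"translation": [0.05,-0.1,7],"spin": 0,"jaw": 1}
    - {"translation": [0.05,-0.1,3],"spin": 0,"jaw": 1}
    - {"translation": [0.05,-0.1,0],"spin": 0,"jaw": 1}
    - {"translation": [0.05,-0.1,0],"spin": 0,"jaw": 1}

```text
time_s: 16.95
ee_pos: [669.4, -179.6, 110.8]
ee_rot: [3.122, 0.341, 0.019]
contact_force: [0.6, -1.0, -1.8]
width: 0.336
```

```bash
python3 - <<'E'
from h import *
s=bot.observe();print(s['width'],s['ee_pos'])
go(515.5,322,90,-5.5);
near('valve_mid',(669,-179,100))
E
```

```text
0.33634590407346704 [ 669.36278147 -179.57909006  110.79153158]
go (515.5, 322, 90, -5.5) translation [ -4.24 -52.3    1.93] spin 18.0 yaw now 12.5 j6 0.92
valve_mid expected px [252. 233.]
 mask 0.85 [216. 161. 292. 335.] (array([ 653.9, -183.7]), array([123.9,  47. ]), 13.0)
 tip 0.78 [253. 248.] [ 659.  -181.6]
```

Emit:
play_rows:
  targets:
    - {"translation": [-4.2,-52.3,0.5],"spin": 18,"jaw": 1}
    - {"translation": [-4.2,-52.3,0.5],"spin": 18,"jaw": 1}
    - {"translation": [-4.2,-52.3,0.5],"spin": 18,"jaw": 1}
    - {"translation": [-4.2,-52.3,0.5],"spin": 18,"jaw": 1}
    - {"translation": [-4.2,-52.3,0.5],"spin": 18,"jaw": 1}
    - {"translation": [-4.2,-52.3,0.5],"spin": 18,"jaw": 1}
    - {"translation": [-4.2,-52.3,0.5],"spin": 18,"jaw": 1}
    - {"translation": [-4.2,-52.3,0.5],"spin": 18,"jaw": 1}
    - {"translation": [-4.2,-52.3,0.5],"spin": 18,"jaw": 1}
    - {"translation": [-4.2,-52.3,0.5],"spin": 18,"jaw": 1}
    - {"translation": [-4.2,-52.3,0.5],"spin": 18,"jaw": 1}
    - {"translation": [-4.2,-52.3,0.5],"spin": 18,"jaw": 1}
    - {"translation": [-4.2,-52.3,1.5],"spin": 18,"jaw": 1}
    - {"translation": [-4.2,-52.3,3.8],"spin": 18,"jaw": 1}
    - {"translation": [-4.2,-52.3,3.8],"spin": 18,"jaw": 1}

```text
time_s: 18.6
ee_pos: [512.2, 321.1, 65.0]
ee_rot: [-3.135, 0.155, 0.007]
contact_force: [-0.5, 0.8, -0.8]
width: 0.338
```

```bash
python3 - <<'E'
from h import *
s=bot.observe();print(s['width'],s['ee_pos'])
go(515.5,322,8,-5.5);
im=save('wrist','w7')
E
```

```text
0.33785100061182155 [512.24046023 321.12588006  65.04499193]
go (515.5, 322, 8, -5.5) translation [ 0.34 -0.11  5.7 ] spin -0.2 yaw now -5.7 j6 2.03
```

View pics/w7.png

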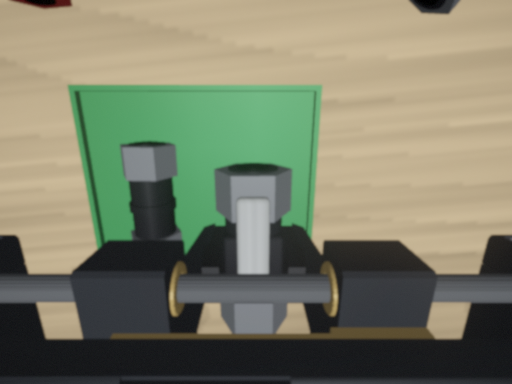

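The valve is level with its lever up, clear of the coupling. Lowering.

Emit:
play_rows:
  targets:
    - {"translation": [0.35,-0.05,3],"spin": 0,"jaw": 1}
    - {"translation": [0.35,-0.05,5],"spin": 0,"jaw": 1}
    - {"translation": [0.35,-0.05,5.6],"spin": 0,"jaw": 1}
    - {"translation": [0.35,-0.05,5.75],"spin": 0,"jaw": 1}
    - {"translation": [0.35,-0.05,5.75],"spin": 0,"jaw": 1}

```text
time_s: 19.15
ee_pos: [517.1, 321.9, 10.3]
ee_rot: [-3.134, 0.156, 0.001]
contact_force: [0.2, -1.6, -0.8]
width: 0.339
```

Emit:
play_rows:
  targets:
    - {"translation": [0,0,0],"spin": 0,"jaw": 0.6}
    - {"translation": [0,0,0],"spin": 0,"jaw": 0.5}
    - {"translation": [0,0,0],"spin": 0,"jaw": 0.45}
    - {"translation": [0,0,0],"spin": 0,"jaw": 0.45}
    - {"translation": [0,0,0],"spin": 0,"jaw": 0.45}
    - {"translation": [0,0,-4],"spin": 0,"jaw": 0.45}
    - {"translation": [0,0,-9],"spin": 0,"jaw": 0.3}
    - {"translation": [0,0,-12],"spin": 0,"jaw": 0}
    - {"translation": [0,0,-12],"spin": 0,"jaw": 0}

```text
time_s: 20.05
ee_pos: [518.8, 322.1, 135.0]
ee_rot: [-3.13, 0.155, -0.011]
contact_force: [-0.3, -0.1, -0.8]
width: 0.801
```

```bash
python3 - <<'E'
from h import *
near('valve_mid',(516,322,21))
near('coupling_mid',(524,394,21))
save('wrist','w8')
go(687,181,110,-41.5)
E
```

```text
valve_mid expected px [255. 193.]
 mask 0.96 [237. 143. 273. 239.] (array([515.8, 322.1]), array([97.5, 39.1]), -4.4)
 tip 0.86 [253. 187.] [522.  322.9]
coupling_mid expected px [179. 190.]
 mask 0.89 [ 71.   0. 124.  43.] (array([674.9, 437.7]), array([40.2, 30.7]), 84.3)
 mask 0.81 [159. 142. 199. 235.] (array([524.4, 395. ]), array([96.9, 39.3]), -6.2)
 mask 0.73 [260. 313. 310. 334.] (array([345.5, 303.6]), array([50.8, 31.8]), 51.4)
 tip 0.89 [301. 343.] [325.2 284.2]
 tip 0.76 [179. 187.] [527.5 393.7]
go (687, 181, 110, -41.5) translation [18.33 12.27  1.81] spin 35.8 yaw now -5.7 j6 2.03
```

View pics/w8.png

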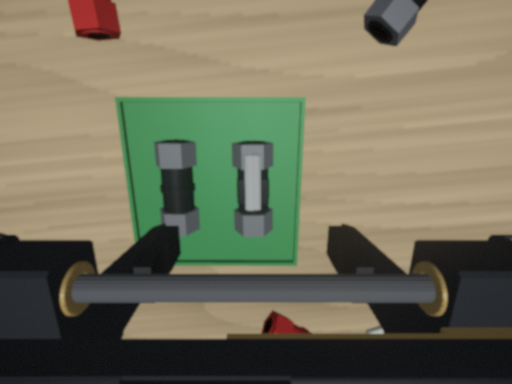

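Both parts lie flat in the square tray. Now the tee.

Emit:
play_rows:
  targets:
    - {"translation": [18.3,12.3,1.5],"spin": 35.8,"jaw": 0}
    - {"translation": [18.3,12.3,1.5],"spin": 35.8,"jaw": 0}
    - {"translation": [18.3,12.3,1.5],"spin": 35.8,"jaw": 0}
    - {"translation": [18.3,12.3,1.5],"spin": 35.8,"jaw": 0}
    - {"translation": [18.3,12.3,1.5],"spin": 35.8,"jaw": 0}
    - {"translation": [18.3,12.3,1.5],"spin": 35.8,"jaw": 0}
    - {"translation": [18.3,12.3,1.5],"spin": 35.8,"jaw": 0}
    - {"translation": [18.3,12.3,1.5],"spin": 35.8,"jaw": 0}

```text
time_s: 21.2
ee_pos: [685.7, 181.9, 113.0]
ee_rot: [-2.937, 1.109, 0.007]
contact_force: [0.6, 0.3, 0.8]
width: 1.001
```

```bash
python3 - <<'E'
from h import *
near('tee_mid',(687,181,17),'w9')
go(687,181,3,-41.5)
print(ray('scene',[280,340],0),ray('side',[115,205],0))
E
```

```text
tee_mid expected px [254. 192.]
 mask 0.66 [222. 141. 293. 245.] (array([683.8, 182.6]), array([98.5, 65.2]), -42.7)
 tip 0.81 [254. 190.] [688.2 179.5]
go (687, 181, 3, -41.5) translation [ 0.18  0.   11.05] spin 0.1 yaw now -41.4 j6 2.38
[[901.79264862 155.78025701   0.        ]] [[867.68040186 168.52216545   0.        ]]
```

View pics/w9.png

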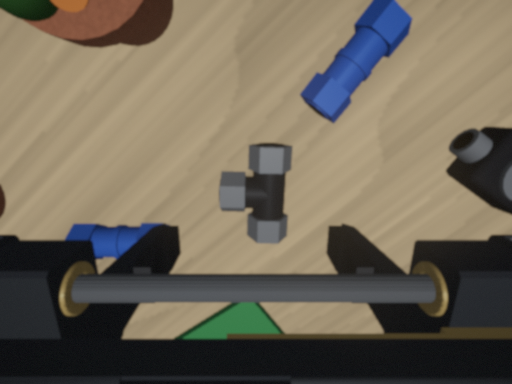

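Emit:
play_rows:
  grip_force: 45
  targets:
    - {"translation": [0.1,0,4],"spin": 1.5,"jaw": 0}
    - {"translation": [0.1,0,8],"spin": 1.5,"jaw": 0}
    - {"translation": [0.1,0,10.5],"spin": 1.5,"jaw": 0}
    - {"translation": [0.1,0,11.05],"spin": 1.5,"jaw": 0}
    - {"translation": [0.1,0,11.05],"spin": 1.5,"jaw": 0.2}
    - {"translation": [0.1,0,11.05],"spin": 1.5,"jaw": 0.5}
    - {"translation": [0.1,0,11.05],"spin": 1.5,"jaw": 0.8}
    - {"translation": [0.1,0,11.05],"spin": 1.5,"jaw": 1}
    - {"translation": [0.1,0,11.05],"spin": 1.5,"jaw": 1}
    - {"translation": [0.1,0,11.05],"spin": 1.5,"jaw": 1}
    - {"translation": [0.1,0,11.05],"spin": 1.5,"jaw": 1}
    - {"translation": [0.1,0,8],"spin": 1.5,"jaw": 1}
    - {"translation": [0.1,0,4],"spin": 1.5,"jaw": 1}
    - {"translation": [0.1,0,0],"spin": 1.5,"jaw": 1}
    - {"translation": [0.1,0,0],"spin": 1.5,"jaw": 1}

```text
time_s: 22.85
ee_pos: [688.9, 181.4, 119.8]
ee_rot: [-2.918, 1.146, -0.009]
contact_force: [0.7, 0.4, -0.5]
width: 0.66
```

```bash
python3 - <<'E'
from h import *
s=bot.observe();print(s['width'],s['ee_pos'])
go(600,-370,90,-5);go(600,-370,8,-5)
E
```

```text
0.6603492641687996 [688.90936004 181.36472116 119.7945264 ]
go (600, -370, 90, -5) translation [31.   46.47  2.69] spin -37.9 yaw now -42.9 j6 2.41
go (600, -370, 8, -5) translation [30.98 46.54 10.89] spin -37.9 yaw now -42.9 j6 2.41
```

Emit:
play_rows:
  targets:
    - {"translation": [31,46.5,0.5],"spin": -37.9,"jaw": 1}
    - {"translation": [31,46.5,0.5],"spin": -37.9,"jaw": 1}
    - {"translation": [31,46.5,0.5],"spin": -37.9,"jaw": 1}
    - {"translation": [31,46.5,0.5],"spin": -37.9,"jaw": 1}
    - {"translation": [31,46.5,0.5],"spin": -37.9,"jaw": 1}
    - {"translation": [31,46.5,0.5],"spin": -37.9,"jaw": 1}
    - {"translation": [31,46.5,0.5],"spin": -37.9,"jaw": 1}
    - {"translation": [31,46.5,0.5],"spin": -37.9,"jaw": 1}
    - {"translation": [31,46.5,0.5],"spin": -37.9,"jaw": 1}
    - {"translation": [31,46.5,0.5],"spin": -37.9,"jaw": 1}
    - {"translation": [31,46.5,0.5],"spin": -37.9,"jaw": 1}
    - {"translation": [31,46.5,0.5],"spin": -37.9,"jaw": 1}
    - {"translation": [31,46.5,0.5],"spin": -37.9,"jaw": 1}
    - {"translation": [31,46.5,3],"spin": -37.9,"jaw": 1}
    - {"translation": [31,46.5,5.5],"spin": -37.9,"jaw": 1}
    - {"translation": [31,46.5,5.5],"spin": -37.9,"jaw": 1}

```text
time_s: 24.45
ee_pos: [599.2, -366.7, 58.0]
ee_rot: [-3.129, 0.133, -0.002]
contact_force: [-0.7, 0.0, -1.1]
width: 0.66
```

```bash
python3 - <<'E'
from h import *
s=bot.observe();print(s['width'],s['ee_pos'])
go(600,-370,8,-5)
im=save('wrist','w10')
E
```

```text
0.6603355294882155 [ 599.16341503 -366.73359      57.96346869]
go (600, -370, 8, -5) translation [0.11 0.37 4.99] spin 0.1 yaw now -4.9 j6 0.93
```

View pics/w10.png

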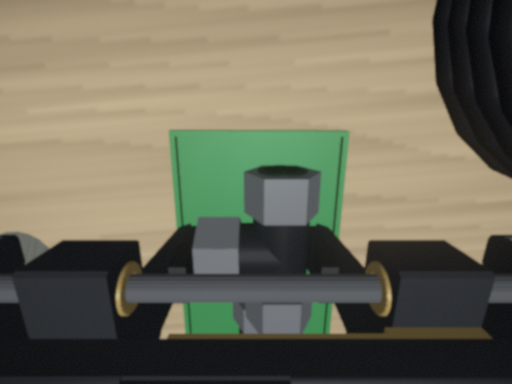

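The tee is level and centred over the far part of the tray. Lowering.

Emit:
play_rows:
  targets:
    - {"translation": [0.1,0.35,2],"spin": 0,"jaw": 1}
    - {"translation": [0.1,0.35,4.2],"spin": 0,"jaw": 1}
    - {"translation": [0.1,0.35,5],"spin": 0,"jaw": 1}
    - {"translation": [0.1,0.35,5],"spin": 0,"jaw": 1}
    - {"translation": [0.1,0.35,5],"spin": 0,"jaw": 1}
    - {"translation": [0.1,0.35,5],"spin": 0,"jaw": 0.3}
    - {"translation": [0.1,0.35,5],"spin": 0,"jaw": 0.25}
    - {"translation": [0.1,0.35,5],"spin": 0,"jaw": 0.25}
    - {"translation": [0.1,0.35,5],"spin": 0,"jaw": 0.25}
    - {"translation": [0.1,0.35,2],"spin": 0,"jaw": 0.25}
    - {"translation": [0.1,0.35,-3],"spin": 0,"jaw": 0.2}
    - {"translation": [0.1,0.35,-7],"spin": 0,"jaw": 0}
    - {"translation": [0.1,0.35,-7],"spin": 0,"jaw": 0}

```text
time_s: 25.8
ee_pos: [602.1, -373.3, 137.4]
ee_rot: [3.138, -0.134, 0.022]
contact_force: [-0.5, -0.1, 0.5]
width: 0.954
```

```bash
python3 - <<'E'
from h import *
near('tee_mid',(600,-370,21))
near('cap_mid',(510,-362,21))
near('timer_mid',(557,-2,20))
go(556,-2,110,14)
E
```

```text
tee_mid expected px [250. 192.]
 mask 0.62 [225. 146. 286. 238.] (array([ 599.6, -371.6]), array([95.8, 65.4]), -4.8)
 tip 0.61 [253. 188.] [ 604.7 -373.4]
cap_mid expected px [252. 272.]
 mask 0.61 [235. 247. 273. 272.] (array([ 524.6, -362.7]), array([38.7, 32.1]), 85.5)
 tip 0.58 [251. 270.] [ 512.6 -361. ]
timer_mid expected px [-85. 256.]
go (556, -2, 110, 14) translation [ -7.55 -36.43   2.22] spin -18.9 yaw now -4.9 j6 0.93
```

Emit:
play_rows:
  targets:
    - {"translation": [-7.5,-36.5,1.9],"spin": -19,"jaw": 0}
    - {"translation": [-7.5,-36.5,1.9],"spin": -19,"jaw": 0}
    - {"translation": [-7.5,-36.5,1.9],"spin": -19,"jaw": 0}
    - {"translation": [-7.5,-36.5,1.9],"spin": -19,"jaw": 0}
    - {"translation": [-7.5,-36.5,1.9],"spin": -19,"jaw": 0}
    - {"translation": [-7.5,-36.5,1.9],"spin": -19,"jaw": 0}
    - {"translation": [-7.5,-36.5,1.9],"spin": -19,"jaw": 0}
    - {"translation": [-7.5,-36.5,1.9],"spin": -19,"jaw": 0}
    - {"translation": [-7.5,-36.5,1.9],"spin": -19,"jaw": 0}
    - {"translation": [-7.5,-36.5,1.9],"spin": -19,"jaw": 0}

```text
time_s: 27.25
ee_pos: [556.8, -1.6, 113.2]
ee_rot: [-3.11, -0.386, -0.007]
contact_force: [0.5, -0.8, 0.3]
width: 0.994
```

```bash
python3 - <<'E'
from h import *
near('timer_mid',(556,-2,20))
save('wrist','w11',bot.snapshot('wrist')[80:300,120:390].repeat(2,0).repeat(2,1))
go(556,-2,3,14)
E
```

```text
timer_mid expected px [254. 197.]
 mask 0.81 [223. 148. 282. 244.] (array([556.8,  -1.9]), array([92. , 57.2]), 14.7)
 tip 0.94 [256. 194.] [558.8  -2.9]
go (556, -2, 3, 14) translation [-0.13 -0.02 11.01] spin 0.0 yaw now 14.0 j6 1.1
```

View pics/w11.png

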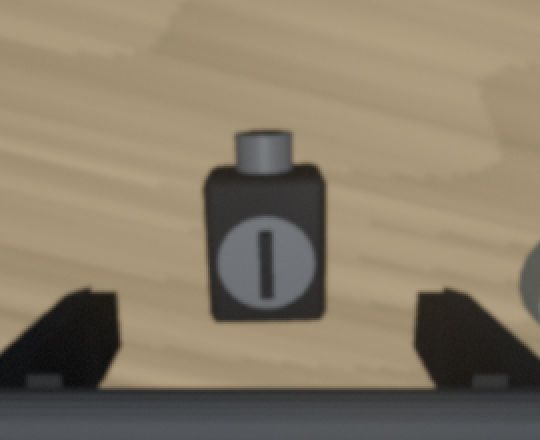

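Emit:
play_rows:
  grip_force: 50
  targets:
    - {"translation": [-0.5,0.05,4],"spin": -0.7,"jaw": 0}
    - {"translation": [-0.5,0.05,8],"spin": -0.7,"jaw": 0}
    - {"translation": [-0.5,0.05,10.5],"spin": -0.7,"jaw": 0}
    - {"translation": [-0.5,0.05,11],"spin": -0.7,"jaw": 0}
    - {"translation": [-0.5,0.05,11],"spin": -0.7,"jaw": 0.2}
    - {"translation": [-0.5,0.05,11],"spin": -0.7,"jaw": 0.5}
    - {"translation": [-0.5,0.05,11],"spin": -0.7,"jaw": 0.8}
    - {"translation": [-0.5,0.05,11],"spin": -0.7,"jaw": 1}
    - {"translation": [-0.5,0.05,11],"spin": -0.7,"jaw": 1}
    - {"translation": [-0.5,0.05,11],"spin": -0.7,"jaw": 1}
    - {"translation": [-0.5,0.05,11],"spin": -0.7,"jaw": 1}
    - {"translation": [-0.5,0.05,8],"spin": -0.7,"jaw": 1}
    - {"translation": [-0.5,0.05,4],"spin": -0.7,"jaw": 1}
    - {"translation": [-0.5,0.05,0],"spin": -0.7,"jaw": 1}
    - {"translation": [-0.5,0.05,0],"spin": -0.7,"jaw": 1}

```text
time_s: 28.95
ee_pos: [554.1, -4.8, 117.6]
ee_rot: [-3.111, -0.402, -0.02]
contact_force: [0.0, 0.1, -3.0]
width: 0.606
```

```bash
python3 - <<'E'
from h import *
s=bot.observe();print(s['width'],s['ee_pos'])
v=np.array(tray('L',-97,-2)); v[:2]; print(v)
go(v[0],v[1],100,-5);go(v[0],v[1],8,-5)
E
```

```text
0.606141220624823 [554.06600524  -4.79556032 117.5785152 ]
[ 413.1948028  -353.53828235   -5.        ]
go (np.float64(413.1948027996053), np.float64(-353.5382823496607), 100, -5) translation [-22.51  30.15   1.38] spin 19.7 yaw now 14.7 j6 1.08
go (np.float64(413.1948027996053), np.float64(-353.5382823496607), 8, -5) translation [-22.64  30.17  10.58] spin 19.7 yaw now 14.7 j6 1.08
```

Emit:
play_rows:
  targets:
    - {"translation": [-22.5,30.15,0.5],"spin": 19.7,"jaw": 1}
    - {"translation": [-22.5,30.15,0.5],"spin": 19.7,"jaw": 1}
    - {"translation": [-22.5,30.15,0.5],"spin": 19.7,"jaw": 1}
    - {"translation": [-22.5,30.15,0.5],"spin": 19.7,"jaw": 1}
    - {"translation": [-22.5,30.15,0.5],"spin": 19.7,"jaw": 1}
    - {"translation": [-22.5,30.15,0.5],"spin": 19.7,"jaw": 1}
    - {"translation": [-22.5,30.15,0.5],"spin": 19.7,"jaw": 1}
    - {"translation": [-22.5,30.15,0.5],"spin": 19.7,"jaw": 1}
    - {"translation": [-22.5,30.15,0.5],"spin": 19.7,"jaw": 1}
    - {"translation": [-22.5,30.15,0.5],"spin": 19.7,"jaw": 1}
    - {"translation": [-22.5,30.15,0.5],"spin": 19.7,"jaw": 1}
    - {"translation": [-22.5,30.15,3],"spin": 19.7,"jaw": 1}
    - {"translation": [-22.5,30.15,5.5],"spin": 19.7,"jaw": 1}
    - {"translation": [-22.5,30.15,5.5],"spin": 19.7,"jaw": 1}

```text
time_s: 30.35
ee_pos: [413.3, -350.7, 56.2]
ee_rot: [-3.127, 0.133, -0.013]
contact_force: [-0.2, -0.2, -3.4]
width: 0.605
```

```bash
python3 - <<'E'
from h import *
s=bot.observe();print(s['width'],s['ee_pos'])
go(413.2,-353.5,8,-5)
im=save('wrist','w12')
E
```

```text
0.6050333901565895 [ 413.33376619 -350.70760657   56.2494326 ]
go (413.2, -353.5, 8, -5) translation [-0.03  0.34  4.82] spin 0.1 yaw now -4.9 j6 0.72
```

View pics/w12.png

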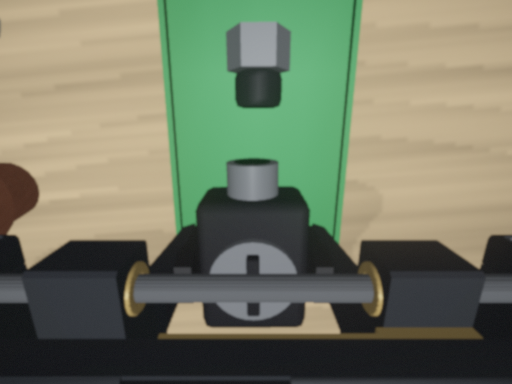

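```bash
python3 - <<'E'
from h import *
print(proj('wrist',[tray('L',-149,0)[:2]+(10,),tray('L',-145,0)[:2]+(4,)]).round(), proj('wrist',[(370,-350,90),(375,-350,55)]).round())
print(tray('L',-149,0))
# near edge in original scene/side images
for n in ['scene','side']:
  a=cv2.cvtColor(cv2.imread(f'pics/{n}0.png'),cv2.COLOR_BGR2RGB).astype(int); g=((a[...,1]>a[...,0]+40)&(a[...,1]>a[...,2]+30)).astype(np.uint8)
  y,x=np.where(g); P=ray(n,np.c_[x,y],10); m=(abs(P[:,0]-510)<170)&(abs(P[:,1]+360)<85); c=P[m][:,:2]-[510,-362]
  c=c@R.from_euler('z',-5,degrees=True).as_matrix()[:2,:2]
  print(n,np.percentile(c,[0,1,99,100],axis=0).round(1).T)
E
```

```text
[[254. 273.]
 [254. 265.]] [[257. 344.]
 [256. 294.]]
(np.float64(361.5669899843299), np.float64(-347.01379433059896), -5)
scene [[-144.8 -139.9  148.5  151. ]
 [ -64.3  -62.6   61.5   62.8]]
side [[-150.1 -147.   140.1  143.9]
 [ -55.3  -52.8   69.1   71. ]]
```

Emit:
play_rows:
  targets:
    - {"translation": [0.5,0.35,2],"spin": 0,"jaw": 1}
    - {"translation": [0.5,0.35,4],"spin": 0,"jaw": 1}
    - {"translation": [0.5,0.35,4.8],"spin": 0,"jaw": 1}
    - {"translation": [0.5,0.35,4.85],"spin": 0,"jaw": 1}
    - {"translation": [0.5,0.35,4.85],"spin": 0,"jaw": 1}
    - {"translation": [0.5,0.35,4.85],"spin": 0,"jaw": 0.35}
    - {"translation": [0.5,0.35,4.85],"spin": 0,"jaw": 0.28}
    - {"translation": [0.5,0.35,4.85],"spin": 0,"jaw": 0.28}
    - {"translation": [0.5,0.35,4.85],"spin": 0,"jaw": 0.28}
    - {"translation": [0.5,0.35,2],"spin": 0,"jaw": 0.28}
    - {"translation": [0.5,0.35,-3],"spin": 0,"jaw": 0.2}
    - {"translation": [0.5,0.35,-8],"spin": 0,"jaw": 0}
    - {"translation": [0.5,0.35,-12],"spin": 0,"jaw": 0}
    - {"translation": [0.5,0.35,-12],"spin": 0,"jaw": 0}
    - {"translation": [0.5,0.35,-12],"spin": 0,"jaw": 0}

```text
time_s: 31.9
ee_pos: [417.3, -356.6, 178.4]
ee_rot: [-3.131, 0.133, -0.017]
contact_force: [-0.6, 0.3, 0.0]
width: 1.003
```

```bash
python3 - <<'E'
from h import *
near('timer_mid',(423,-354,24),'w13')
near('tee_mid',(600,-371,21)); near('cap_mid',(510,-362,21))
a=bot.snapshot('side'); save('side','side2',np.vstack([cv2.resize(a[90:160,230:380],(800,373))]))
E
```

```text
timer_mid expected px [252. 176.]
 mask 0.74 [229. 136. 281. 216.] (array([ 423.9, -356. ]), array([90.8, 56. ]), -4.8)
 tip 0.67 [253. 174.] [ 425.9 -355.9]
tee_mid expected px [255.  -4.]
 mask 0.59 [223.   0. 289.  52.] (array([ 574.9, -369.8]), array([65.7, 43. ]), 84.9)
cap_mid expected px [253.  95.]
 mask 0.64 [234.  72. 269. 120.] (array([ 512.7, -361.2]), array([45.8, 38.1]), -4.9)
 tip 0.79 [252.  97.] [ 508.3 -360.3]
```

View pics/w13.png

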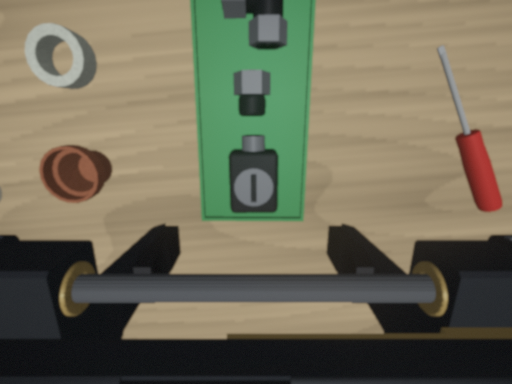

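```bash
python3 - <<'E'
from h import *
bot.snapshot('scene');bot.snapshot('side')
for n in ['scene','side']:
  for k,z in dict(pot_mid=25,tape_mid=13,jar_mid=25,timer_mid=24,valve_mid=21,tee_mid=21,cap_mid=21).items():
    for d in bot.tip_of(n,k)[:1]: print(n,k,round(d['conf'],2),np.round(ray(n,d['location'],z)[0,:2]))
s=bot.observe();print(s['time_s'],s['contact_force'],bot.sign_off())
E
```

```text
scene pot_mid 0.7 [ 446. -168.]
scene tape_mid 0.69 [ 580. -165.]
scene jar_mid 0.87 [431. -15.]
scene timer_mid 0.73 [ 404. -370.]
scene valve_mid 0.67 [526. 320.]
scene tee_mid 0.68 [ 598. -376.]
scene cap_mid 0.54 [ 520. -364.]
side pot_mid 0.78 [ 436. -168.]
side tape_mid 0.8 [ 565. -161.]
side jar_mid 0.81 [429.   2.]
side timer_mid 0.83 [ 419. -333.]
side valve_mid 0.88 [522. 317.]
side tee_mid 0.67 [ 598. -368.]
side cap_mid 0.59 [ 507. -352.]
the job is handed in; nothing more can be done
33.2 [ 0.01403522  0.19201874 -0.33780969] None
```

I handed the job in at 33.2 s of the 134 s allowed. The timer, cap and tee are in the long tray, and the coupling (the black one, not the blue or red look-alikes) and the valve are in the square tray. Sign-off gives no verdict, so these are my own last checks.

- **Parts in the trays:** wrist views after each release showed the coupling, valve, timer and cap flat and inside the rims. Their outlines matched the ones seen on the bench, to within 1–2 mm where both were near the middle of the picture. The tee I checked by its outline alone after release; the last picture shows only part of it.
- **Robot:** the gripper was clear above the trays, with no contact force.
- **Pot, tape and jar:** the last readings are within about 18 mm of the first ones, roughly the networks' own scatter in these far views. The arm never came near them.

**Failed or in disagreement:**
- **Coupling grip:** the coupling slipped in the jaws and met the tray floor 3.5 mm early at 20 N. It settled flat on release.
- **Valve drop:** I released the valve about 3 mm above the floor. It also ended flat.
- **Timer position:** the scene and side cameras put the timer up to 37 mm apart. I trusted the wrist view, at (424, −356) mm.
- **Last side picture:** the viewer refused it because I had reached the limit of 16 pictures.

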